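# Lay out a repair kit on its shadow-foam pads

### The arm

A 7-joint arm with a two-finger parallel gripper is mounted at the origin on a cart in front of the work surface, level with it; the furniture and walls round the work are solid. World frame = base frame: x ahead of the robot, y to its left, z up, the work surface at z = 0. Lengths are in m, angles in rad, forces in N, time in s.
With the tool pointing down it reaches from about 0.425 to 0.925 m from the base axis. Payload 6.8 kg.
Tool frame: the origin (TCP) lies between the finger pads; the fingertips stand finger_overhang ahead of it and the grasp point (between the pads) lies 6 mm ahead of it (finger_overhang is the distance from the TCP to the fingertips, in m); z points along the fingers, y is the line along which they close (so a half turn about z gives the same grasp; the last joint's range is limited). The gripper opens to 85 mm and grips with 20 to 120 N. Pads are 22 mm wide; open, the fingers measure 114 mm over their backs; the gripper's body (76 mm by 85 mm) begins 54 mm behind the grasp point. The pads swing forward as they close: fully open they stand 13 mm farther back than shut.
Start: joints at [-1.341, 0.477, 0.022, 1.555, -0.011, 1.109, -0.083], TCP at [0.224, 0.637, 0.256] pointing down, gripper open.
Joint ranges: [-2.96, 2.96], [-0.34, 2.1], [-1.41, 1.46], [0.24, 2.44], [-1.37, 4.51], [0.17, 1.92], [-2.96, 2.96]. Speed limits (rad/s): [2.39, 2.39, 3.14, 3.14, 3.14, 3.14, 3.14].

### API

Orientations are given as a unit quaternion [w, x, y, z].
In Python, from station import * gives the robot as it stands.
- The arm moves only by the tool drive_tool, never from a script. Its argument "increments" is a list of rows, each an object of numbers: "claw": the finger opening in m, from 0 to 0.0854; "dx", "dy", "dz": the shift along the tool's x, y, z in m; "wx", "wy", "wz": the turn, a rotation vector about the tool's x, y, z in degrees. A call has 1 to 20 rows; each row shifts and turns the commanded pose from where the row before left it, along the tool's axes as they then stand; what a row does not reach is not made up. A row lasts 1/8 s, in which the tool goes at most 62.5 mm and 10.7 degrees, less where a joint would pass 70% of its speed; a pose out of reach is approached as far as the arm can. A call with a gripper value outside its range is refused whole. The fingers move at their own pace and stop on an object; "newtons" is the grip in N (left out, the last holds). Time passes only in rows, so rows that do not move let the fingers close. It gives the time, the measured TCP pose, the force, the opening and the grip force at its end, in the units of the state.
- get_obs(): the state, without advancing time (a new reading comes with each control period).
- read_camera(name): name is "side" or "top"; returns (picture, depth): 480x640x3 uint8, red, green, blue; 480x640 float32, m along the optical axis (not along the pixel's ray), 0 where there is no reading.
- calibration(name): a dict with "intrinsics" (3x3 intrinsics, pixels), "k1" (the pictures are not rectified: a ray, as slopes to the right and down, at radius r is drawn at 1 + k1 r^2 times it, then the intrinsics apply), "R" (3x3) and "t" (3): a world point X has camera coordinates R X + t. Camera axes: x right, y down, z forward; pixel columns grow to the right and rows downward; lengths in m; the calibration is good to about 2 mm. A picture is of the moment at which its call begins. calibration takes no time and is no camera call.
- hand_in(): hands the job in; it is judged then, once.
The state is a dict: "t": time; "q": joint angles; "joint_vel": joint speeds; "joint_torque": joint torques, N m; "eef_pos": TCP position; "tool_rot": TCP orientation; "contact_force": force on the tool from outside, world axes, zero at the start; "torque": the same for the moment, N m; "gripper_width": opening from 0.0 (shut) to 1.0 (fully open); "grasp_force": force on a finger pad.
Only numpy, scipy, OpenCV 4.12 (cv2) and the standard library are available. Lean on these libraries where they do the work, as an engineer would, in place of code of your own. Each camera call takes 0.05 s, during which the arm holds its last target. There are 200 camera calls.

### The job

Lay out the repair kit: set the spur gear, the solenoid valve, the white plastic block and the ball bearing each on the dark pad that carries its own yellow silhouette, flat, right side up as they lie now and centred on the silhouette, with the valve and the block turned to line up with theirs (either way round). The roll of tape and the flanged brass bush are not part of the kit: leave them where they are.

Things in the scene. Friction and masses are not known exactly. Their poses are not given: they have to be found in the camera images.
- gear: steel spur gear lying flat, hub up: 52 mm across the teeth, toothed rim 14 mm high, hub in the middle up to 20 mm; 0.19 kg. Origin: centre of its underside, z up. Grasp across the teeth in any direction.
- valve: small solenoid valve lying on its base, a grey metal bar with two blue caps and a black coil end: 85 mm long (its x), 22 mm wide (its y), bar 26 mm high, coil end at +x up to 38 mm; 0.15 kg. Origin: centre of its underside, z up. Grasp the bar at its middle across the 22 mm width.
- block: white plastic workpiece, a plain block: 36 mm (its x) by 55 mm (its y) by 24 mm high; 0.075 kg. Origin: centre of its underside, z up. Grasp across the 36 mm width.
- bearing: steel ball bearing lying flat: 35 mm outside diameter, 11 mm high, with a dark ring between its races and a hole in the middle; 0.07 kg. Origin: centre of its underside, z up. Grasp across the outside in any direction.
- pad_gear: fixed dark foam pad 100 x 70 mm (its x, y), top surface 6 mm above the bench, with a yellow toothed disc (56 mm) in its middle: the gear's place. Origin: centre of its underside, z up.
- pad_valve: fixed dark foam pad, same size, top 6 mm above the bench, with a long narrow yellow bar (87 mm along its x, 24 mm along its y) in its middle: the valve's place, valve x along pad x, either way round. Origin: centre of its underside, z up.
- pad_block: fixed dark foam pad, same size, top 6 mm above the bench, with a broad yellow rectangle (38 mm along its x, 57 mm along its y) in its middle: the white block's place, block x along pad x, either way round. Origin: centre of its underside, z up.
- pad_bearing: fixed dark foam pad, same size, top 6 mm above the bench, with a yellow ring (37 mm outside, 17 mm inside) in its middle: the bearing's place. Origin: centre of its underside, z up.
- tape: black roll of insulating tape lying flat on the right beside the parts: 63 mm across, 18 mm high (a frame rail of the next bench runs 0.2 m above the right edge of the worktop there); loose, to be left where it is. Origin: centre of its underside.
- bush: flanged brass bush standing among the parts, flange up: 30 mm across, 30 mm high; loose, to be left where it is. Origin: centre of its underside.
Not all that is in view belongs to the job. What is shaped like the bearing but purple or red is not meant.

How it is judged:
At the end, for the whole second after the job is handed in: Each of the four parts lies flat, upright and at rest on its own pad, centre within 12 mm of the pad's centre; valve and block within 0.2 rad of their silhouettes, either way round; tape and brass bush within 15 mm of where they stood (horizontal distance between gear and pad_gear below 0.012 m and z of gear in the frame of pad_gear between 0.003 and 0.009 m and angle between each of gear, valve, block, bearing's own z axis and vertical below 0.12 rad and linear speed of each of gear, valve, block, bearing below 0.02 m/s and horizontal distance between valve and pad_valve below 0.012 m and z of valve in the frame of pad_valve between 0.003 and 0.009 m and angle between the x axis of valve and the x axis of pad_valve, either way round below 0.2 rad and horizontal distance between block and pad_block below 0.012 m and z of block in the frame of pad_block between 0.003 and 0.009 m and angle between the x axis of block and the x axis of pad_block, either way round below 0.2 rad and horizontal distance between bearing and pad_bearing below 0.012 m and z of bearing in the frame of pad_bearing between 0.003 and 0.009 m and distance of each of tape, bush from where it was at the start of the episode below 0.015 m); the robot touches nothing.
It fails at once if the roll of tape is shifted by more than 15 mm (distance of tape from where it was at the start of the episode above 0.015 m).
It fails at once if the brass bush is shifted by more than 15 mm (distance of bush from where it was at the start of the episode above 0.015 m).
It also fails if it takes over 109 s, if anything falls off the work surface, if the arm or the gripper's body presses on something with over 40 N, if the wrist force passes 120 N, or if a joint passes its speed limit or range.

## Working session

There is one attempt and no reset: what is moved stays moved. The work goes in short steps, Python scripts to look and compute and a tool call to move; the robot and the scene stay as the last step left them, time stands still between calls to the robot, and variables do not carry over. Pictures are saved under pics/ and viewed, at most 14 in all, crops included, and the job is handed in when it is done.

Besides the shell and the picture viewer there is one more tool, called after "Request:" by a JSON object that holds its "name" and its "arguments", one argument or row to a line. drive_tool: Moves the arm, as the interface text tells. Its arguments: {"type":"object","properties":{"increments":{"type":"array","items":{"type":"object","properties":{"claw":{"type":"number"},"dx":{"type":"number"},"dy":{"type":"number"},"dz":{"type":"number"},"wx":{"type":"number"},"wy":{"type":"number"},"wz":{"type":"number"}}}},"newtons":{"type":"number"}},"required":["increments"]}

```bash
ls; mkdir -p pics; python3 - <<'E'
from station import *
import cv2,numpy as np
for n in("top","side"):
    p,d=read_camera(n); cv2.imwrite(f"pics/{n}0.png",p[:,:,::-1]); np.save(f"pics/{n}0.npy",d)
    c=calibration(n); print(n,c, 'campos',-np.array(c["R"]).T@np.array(c["t"]))
o=get_obs();print(o)
E
```

```text
pics
top {'intrinsics': array([[459.41209672,   0.        , 317.34790613],
       [  0.        , 459.41209672, 244.67671066],
       [  0.        ,   0.        ,   1.        ]]), 'k1': -0.01846223652705253, 'R': array([[-8.70616394e-03, -9.99960002e-01, -2.04884199e-03],
       [-9.90799223e-01,  8.90310610e-03, -1.35046785e-01],
       [ 1.35059625e-01,  8.54251600e-04, -9.90837105e-01]]), 't': array([0.10199618, 0.46991545, 0.9767233 ])} campos [0.33456398 0.09697403 1.03144323]
side {'intrinsics': array([[533.45450045,   0.        , 309.318289  ],
       [  0.        , 533.45450045, 240.94418706],
       [  0.        ,   0.        ,   1.        ]]), 'k1': 0.044979519052547635, 'R': array([[ 0.79810314, -0.60232635,  0.01530842],
       [-0.38714601, -0.53211896, -0.75297236],
       [ 0.46168099,  0.59502301, -0.65787406]]), 't': array([-0.33866636,  0.23552276,  0.69804167])} campos [ 0.03919981 -0.4940124   0.64175008]
{'t': 0.1, 'q': array([-1.34110451,  0.47774193,  0.02235108,  1.556351  , -0.011482  ,
        1.10926732, -0.08309827]), 'joint_vel': array([ 2.51837049e-04,  8.08567130e-04,  1.26966412e-03, -2.09283769e-03,
        3.33704761e-04,  9.97977106e-05, -1.89457391e-03]), 'joint_torque': array([ 3.57343277e-03, -5.97764182e+01,  1.61309447e+00, -2.81955868e+01,
        1.27221723e-02,  5.08646583e-03,  2.97755335e-06]), 'eef_pos': array([0.22355418, 0.63639289, 0.2554073 ]), 'tool_rot': array([-6.84484879e-05,  1.68083013e-01,  9.85772504e-01, -8.16756490e-04]), 'contact_force': array([-0.15866108, -0.31196953,  0.1125062 ]), 'torque': array([ 0.01407571, -0.04561188,  0.01976221]), 'grasp_force': 0.0, 'gripper_width': 0.9975825810029526}
```

View pics/top0.png

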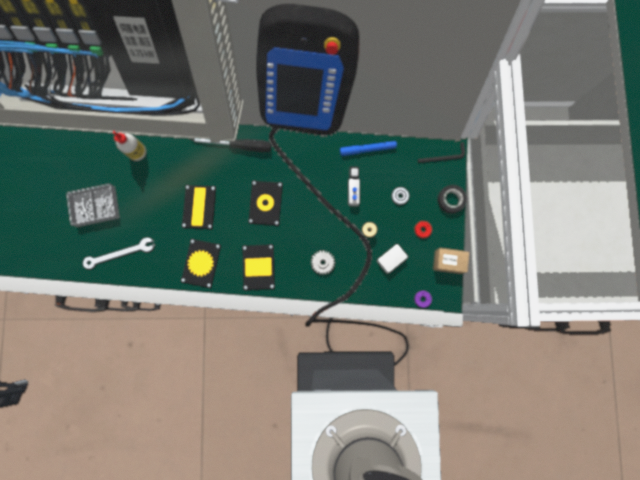

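View pics/side0.png

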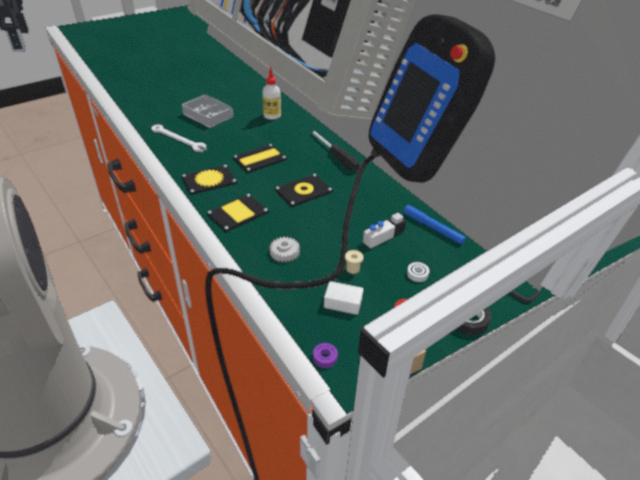

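Candidates for the bearing in the top view: the grey ring (400,196), the red ring (423,229) and the purple ring (423,299). The steel-grey one with a dark ring fits, and red and purple are excluded. The gear is at (322,262), the valve (354,186), the block (392,258), the bush (369,230) and the tape (452,200). The pendant cable runs between the parts and the pads. I'll measure everything, including the cable height, and confirm the bearing in a crop.

```bash
cat > h.py <<'E'
import cv2,numpy as np
from station import *
def rays(n,uv):
    c=calibration(n);K=c["intrinsics"];uv=np.asarray(uv,float).reshape(-1,1,2)
    xd=(uv[:,0]-[K[0,2],K[1,2]])/[K[0,0],K[1,1]]
    x=xd.copy()
    for _ in range(8): x=xd/(1+c["k1"]*(x**2).sum(1,keepdims=True))
    d=np.c_[x,np.ones(len(x))]@c["R"]; o=-c["R"].T@c["t"]
    return o,d
def plane(n,uv,z):
    o,d=rays(n,uv); return o+d*((z-o[2])/d[:,2])[:,None]
def depthpts(n,d,uv):
    o,r=rays(n,uv); uv=np.asarray(uv,int); return o+r*d[uv[:,1],uv[:,0]][:,None]
def blobs(mask,box,amin=40):
    u0,v0,u1,v1=box; m=np.zeros_like(mask,np.uint8); m[v0:v1,u0:u1]=mask[v0:v1,u0:u1]*255
    cs,_=cv2.findContours(m,cv2.RETR_EXTERNAL,cv2.CHAIN_APPROX_NONE)
    return sorted([c for c in cs if cv2.contourArea(c)>=amin],key=cv2.contourArea,reverse=True)
def rect(n,c,z):
    P=plane(n,c[:,0],z)[:,:2]; (x,y),(w,h),a=cv2.minAreaRect((P*1000).astype(np.float32))
    if w<h: w,h,a=h,w,a+90
    return np.round([x,y,w,h],1),round((a+90)%180-90,1)  # long axis angle from world x, deg
E
cat > m.py <<'E'
from h import *
p=cv2.imread("pics/top0.png");d=np.load("pics/top0.npy");hsv=cv2.cvtColor(p,cv2.COLOR_BGR2HSV)
H,S,V=[hsv[...,i].astype(int) for i in range(3)]
yel=(H>20)&(H<35)&(S>150)&(V>120)
for k,b in dict(valve=(180,175,220,235),bearing=(245,175,285,230),gear=(180,235,225,290),block=(240,240,280,295)).items():
    c=blobs(yel,b)[0]; print("pad",k,*rect("top",c,.006))
lig=(S<60)&(V>120)
for k,b,z in (("gear",(300,240,345,285),.012),("block",(372,238,412,278),.024),("bearing",(385,180,415,212),.011),("valve",(340,160,368,210),.026)):
    m=lig|((H>95)&(H<125)&(S>100)&(V>60)) if k=="valve" else lig
    for c in blobs(m,b)[:2]: print(k,*rect("top",c,z),cv2.contourArea(c))
for u,v in [(275,140),(290,165),(310,187),(330,205),(350,222),(363,235),(369,250),(366,270),(350,293),(330,307),(312,322)]:
    w=[(a,b2) for a in range(u-6,u+7) for b2 in range(v-4,v+5)]; P=depthpts("top",d,w); i=P[:,2].argmax(); print("cable",u,v,np.round(P[i],3))
P=depthpts("top",d,[(440,170),(300,220),(468,200),(515,200),(490,200),(470,150)]);print(np.round(P,3))
crop=p[150:310,300:480]; cv2.imwrite("pics/crop0.png",cv2.resize(crop,None,fx=3.7,fy=3.7,interpolation=cv2.INTER_CUBIC))
E
python3 m.py
```

```text
pad valve [566.2 369.3  89.7  28.4] -3.4
pad bearing [573.8 217.6  38.9  37.4] 89.5
pad gear [436.1 361.1  57.3  57.1] -33.0
pad block [426.2 231.1  58.4  42.5] -89.3
gear [435.1  87.3  50.5  49. ] 44.4 383.5
block [441.1 -67.1  60.4  40. ] -52.1 455.5
bearing [586.2 -91.3  37.6  36.5] -1.8 208.0
valve [592.6  15.6  59.9  24.8] -1.0 264.0
valve [637.7  12.5  16.3  15.9] -0.5 44.5
cable 275 140 [0.707 0.206 0.026]
cable 290 165 [0.335 0.097 1.031]
cable 310 187 [0.612 0.113 0.016]
cable 330 205 [0.335 0.097 1.031]
cable 350 222 [0.524 0.029 0.017]
cable 363 235 [0.335 0.097 1.031]
cable 369 250 [0.335 0.097 1.031]
cable 366 270 [ 0.424 -0.007  0.015]
cable 350 293 [0.361 0.034 0.016]
cable 330 307 [0.333 0.08  0.016]
cable 312 322 [0.309 0.111 0.013]
[[ 0.648 -0.189 -0.002]
 [ 0.533  0.137 -0.003]
 [ 0.588 -0.267 -0.053]
 [ 0.524 -0.262  0.219]
 [ 0.627 -0.386 -0.223]
 [ 0.746 -0.311 -0.145]]
```

View pics/crop0.png

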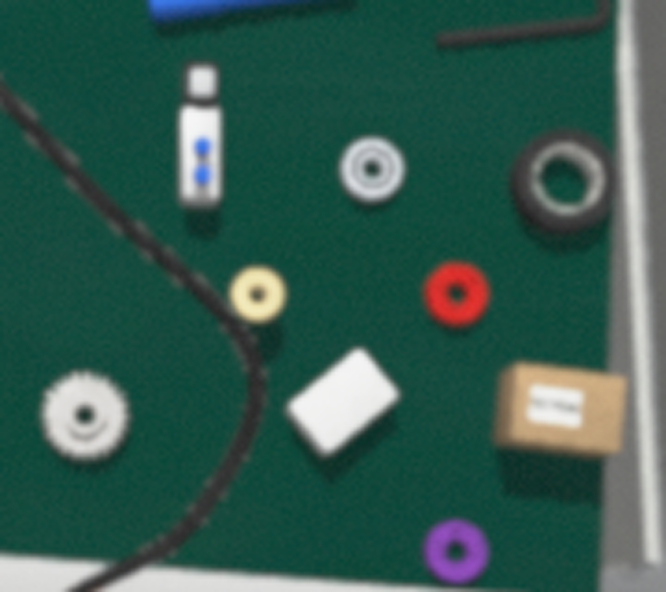

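The crop shows the bearing as the steel ring at crop (372,170), which is (400,196) in the full picture. Red is at (423,229) and purple at (423,299). The cable lies on the bench, about 15 mm high. Next I need the tool constants and the heights and ends of the valve.

```bash
python3 - <<'E'
import station
print([n for n in dir(station) if not n.startswith('__')], getattr(station,'finger_overhang',None))
from h import *
d=np.load("pics/top0.npy")
for nm,b in (("valve",(340,160,370,212)),("bush",(358,215,382,242)),("tape",(436,182,468,218)),("bench",(285,205,300,230))):
    P=depthpts("top",d,[(u,v) for u in range(b[0],b[2]) for v in range(b[1],b[3])]); P=P[P[:,2]<.3]
    for lo,hi in((-.02,.005),(.012,.03),(.03,.05)):
        Q=P[(P[:,2]>lo)&(P[:,2]<hi)]
        if len(Q)>5: print(nm,lo,len(Q),np.round(Q.min(0),3),np.round(Q.max(0),3),np.round(np.median(Q,0),3))
E
```

```text
['PlanningError', 'calibration', 'finger_overhang', 'get_obs', 'hand_in', 'read_camera'] 0.025
valve -0.02 1186 [ 0.551 -0.025 -0.009] [0.675 0.045 0.005] [ 0.613  0.006 -0.001]
valve 0.012 268 [0.566 0.004 0.016] [0.65  0.026 0.028] [0.605 0.016 0.024]
valve 0.03 88 [0.571 0.007 0.031] [0.644 0.02  0.04 ] [0.613 0.014 0.035]
bush -0.02 446 [ 0.482 -0.049 -0.007] [0.544 0.006 0.003] [ 0.52  -0.026 -0.001]
bush 0.012 119 [ 0.481 -0.033  0.012] [0.519 0.006 0.03 ] [ 0.503 -0.015  0.028]
bush 0.03 26 [ 0.496 -0.03   0.03 ] [ 0.518 -0.005  0.033] [ 0.506 -0.02   0.031]
tape -0.02 655 [ 0.536 -0.248 -0.007] [ 0.62  -0.173  0.005] [ 0.577 -0.209 -0.001]
tape 0.012 392 [ 0.547 -0.24   0.012] [ 0.608 -0.178  0.022] [ 0.577 -0.21   0.016]
bench -0.02 375 [ 0.511  0.139 -0.006] [0.568 0.172 0.004] [ 0.54   0.155 -0.001]
```

Request:
{"name": "drive_tool", "arguments": {
  "increments": [
    {"wz": -9.5,"claw": 0.065},
    {"wz": -9.7},
    {"dx": -0.035,"dy": -0.05},
    {"dx": -0.035,"dy": -0.05},
    {"dx": -0.035,"dy": -0.05},
    {"dx": -0.035,"dy": -0.05},
    {"dx": -0.03,"dy": -0.05},
    {"dx": -0.03,"dy": -0.05},
    {"dx": -0.03,"dy": -0.05},
    {"dx": -0.03,"dy": -0.05},
    {"dx": -0.03,"dy": -0.05},
    {"dx": -0.03,"dy": -0.05},
    {"dx": -0.03,"dy": -0.05},
    {"dx": -0.012,"dy": -0.05},
    {"dy": -0.05},
    {"dy": -0.05},
    {},
    {}
  ],
  "newtons": 40
}}

```text
schema error: expected keys claw, dx, dy, dz, wx, wy, wz
```

Request:
{"name": "drive_tool", "arguments": {
  "increments": [
    {"claw": 0.06,"dx": 0,"dy": 0,"dz": 0,"wx": 0,"wy": 0,"wz": -9.5},
    {"claw": 0.06,"dx": 0,"dy": 0,"dz": 0,"wx": 0,"wy": 0,"wz": -9.8},
    {"claw": 0.06,"dx": -0.03,"dy": -0.05,"dz": 0,"wx": 0,"wy": 0,"wz": 0},
    {"claw": 0.06,"dx": -0.03,"dy": -0.05,"dz": 0,"wx": 0,"wy": 0,"wz": 0},
    {"claw": 0.06,"dx": -0.03,"dy": -0.05,"dz": 0,"wx": 0,"wy": 0,"wz": 0},
    {"claw": 0.06,"dx": -0.03,"dy": -0.05,"dz": 0,"wx": 0,"wy": 0,"wz": 0},
    {"claw": 0.06,"dx": -0.03,"dy": -0.05,"dz": 0,"wx": 0,"wy": 0,"wz": 0},
    {"claw": 0.06,"dx": -0.03,"dy": -0.05,"dz": 0,"wx": 0,"wy": 0,"wz": 0},
    {"claw": 0.06,"dx": -0.03,"dy": -0.05,"dz": 0,"wx": 0,"wy": 0,"wz": 0},
    {"claw": 0.06,"dx": -0.03,"dy": -0.05,"dz": 0,"wx": 0,"wy": 0,"wz": 0},
    {"claw": 0.06,"dx": -0.03,"dy": -0.05,"dz": 0,"wx": 0,"wy": 0,"wz": 0},
    {"claw": 0.06,"dx": -0.03,"dy": -0.05,"dz": 0.02,"wx": 0,"wy": 0,"wz": 0},
    {"claw": 0.06,"dx": -0.03,"dy": -0.05,"dz": 0.02,"wx": 0,"wy": 0,"wz": 0},
    {"claw": 0.06,"dx": -0.03,"dy": -0.05,"dz": 0.02,"wx": 0,"wy": 0,"wz": 0},
    {"claw": 0.06,"dx": 0,"dy": -0.05,"dz": 0.02,"wx": 0,"wy": 0,"wz": 0},
    {"claw": 0.06,"dx": 0,"dy": -0.05,"dz": 0.02,"wx": 0,"wy": 0,"wz": 0},
    {"claw": 0.06,"dx": 0,"dy": -0.025,"dz": 0.02,"wx": 0,"wy": 0,"wz": 0},
    {"claw": 0.06,"dx": 0,"dy": 0,"dz": 0,"wx": 0,"wy": 0,"wz": 0},
    {"claw": 0.06,"dx": 0,"dy": 0,"dz": 0,"wx": 0,"wy": 0,"wz": 0}
  ],
  "newtons": 40
}}

```text
t: 2.48
eef_pos: [0.5833, -0.0872, 0.1365]
tool_rot: [0.0, -0.0, 1.0, 0.0]
contact_force: [0.7, 0.4, 0.5]
gripper_width: 0.701
grasp_force: 0.0
```

Request:
{"name": "drive_tool", "arguments": {
  "increments": [
    {"claw": 0.06,"dx": -0.003,"dy": -0.004,"dz": 0.03,"wx": 0,"wy": 0,"wz": 0},
    {"claw": 0.06,"dx": 0,"dy": 0,"dz": 0.03,"wx": 0,"wy": 0,"wz": 0},
    {"claw": 0.06,"dx": 0,"dy": 0,"dz": 0.025,"wx": 0,"wy": 0,"wz": 0},
    {"claw": 0.06,"dx": 0,"dy": 0,"dz": 0.015,"wx": 0,"wy": 0,"wz": 0},
    {"claw": 0.06,"dx": 0,"dy": 0,"dz": 0.008,"wx": 0,"wy": 0,"wz": 0},
    {"claw": 0.06,"dx": 0,"dy": 0,"dz": 0,"wx": 0,"wy": 0,"wz": 0},
    {"claw": 0.06,"dx": 0,"dy": 0,"dz": 0,"wx": 0,"wy": 0,"wz": 0}
  ]
}}

```text
t: 3.35
eef_pos: [0.5867, -0.0925, 0.0292]
tool_rot: [0.001, 0.0, 1.0, -0.0]
contact_force: [0.9, 0.0, -0.1]
gripper_width: 0.703
grasp_force: 0.0
```

```bash
python3 - <<'E'
from h import *
p,d=read_camera("side"); o=get_obs(); print(o["eef_pos"],o["contact_force"])
cv2.imwrite("pics/s1.png",cv2.resize(p[200:320,340:500,::-1],None,fx=4,fy=4,interpolation=cv2.INTER_CUBIC))
E
```

```text
[ 0.58662981 -0.09251708  0.02916546] [-0.14743851  0.12359004 -0.07431752]
```

View pics/s1.png

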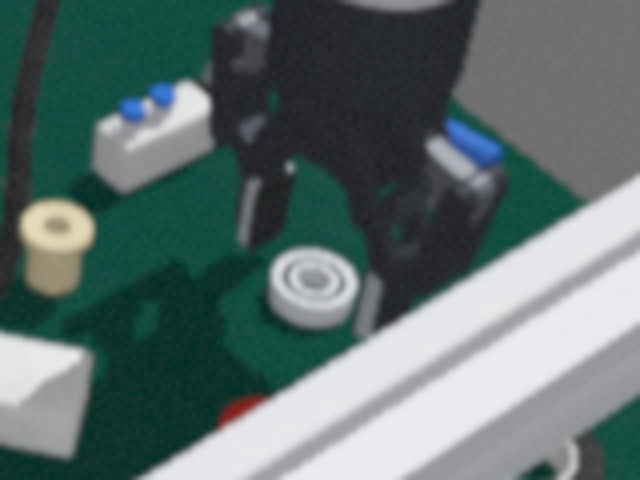

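The bearing sits between the open fingers (tips at crop (245,245) and (370,335), bearing (315,285)). Close the fingers.

Request:
{"name": "drive_tool", "arguments": {
  "increments": [
    {"claw": 0.03,"dx": 0,"dy": 0,"dz": 0,"wx": 0,"wy": 0,"wz": 0},
    {"claw": 0.03,"dx": 0,"dy": 0,"dz": 0,"wx": 0,"wy": 0,"wz": 0},
    {"claw": 0.03,"dx": 0,"dy": 0,"dz": 0,"wx": 0,"wy": 0,"wz": 0},
    {"claw": 0.03,"dx": 0,"dy": 0,"dz": 0,"wx": 0,"wy": 0,"wz": 0},
    {"claw": 0.03,"dx": 0,"dy": 0,"dz": 0,"wx": 0,"wy": 0,"wz": 0},
    {"claw": 0.03,"dx": 0,"dy": 0,"dz": 0,"wx": 0,"wy": 0,"wz": 0}
  ]
}}

```text
t: 4.15
eef_pos: [0.5863, -0.0925, 0.0291]
tool_rot: [0.0, 0.001, 1.0, 0.0]
contact_force: [-1.6, 0.6, 5.6]
gripper_width: 0.372
grasp_force: 39.2
```

Request:
{"name": "drive_tool", "arguments": {
  "increments": [
    {"claw": 0.03,"dx": 0,"dy": 0,"dz": -0.02,"wx": 0,"wy": 0,"wz": 0},
    {"claw": 0.03,"dx": 0,"dy": 0,"dz": -0.03,"wx": 0,"wy": 0,"wz": 0},
    {"claw": 0.03,"dx": 0,"dy": 0,"dz": -0.04,"wx": 0,"wy": 0,"wz": 0},
    {"claw": 0.03,"dx": 0,"dy": 0.02,"dz": -0.01,"wx": 0,"wy": 0,"wz": 0},
    {"claw": 0.03,"dx": 0.002,"dy": 0.04,"dz": 0,"wx": 0,"wy": 0,"wz": 0},
    {"claw": 0.03,"dx": 0.002,"dy": 0.05,"dz": 0,"wx": 0,"wy": 0,"wz": 0},
    {"claw": 0.03,"dx": 0.002,"dy": 0.05,"dz": 0,"wx": 0,"wy": 0,"wz": 0},
    {"claw": 0.03,"dx": 0.002,"dy": 0.05,"dz": 0,"wx": 0,"wy": 0,"wz": 0},
    {"claw": 0.03,"dx": 0.002,"dy": 0.05,"dz": 0,"wx": 0,"wy": 0,"wz": 0},
    {"claw": 0.03,"dx": 0.002,"dy": 0.04,"dz": 0,"wx": 0,"wy": 0,"wz": 0},
    {"claw": 0.03,"dx": 0,"dy": 0.01,"dz": 0,"wx": 0,"wy": 0,"wz": 0},
    {"claw": 0.03,"dx": 0,"dy": 0,"dz": 0,"wx": 0,"wy": 0,"wz": 0},
    {"claw": 0.03,"dx": 0,"dy": 0,"dz": 0,"wx": 0,"wy": 0,"wz": 0}
  ]
}}

```text
t: 5.78
eef_pos: [0.5747, 0.2152, 0.1287]
tool_rot: [0.0, 0.002, 1.0, -0.001]
contact_force: [-0.7, -0.1, -0.7]
gripper_width: 0.373
grasp_force: 40.0
```

```bash
python3 - <<'E'
from h import *
p,d=read_camera("side"); o=get_obs(); print(o["eef_pos"],o["contact_force"],o["gripper_width"],o["grasp_force"])
cv2.imwrite("pics/s2.png",cv2.resize(p[90:250,220:420,::-1],None,fx=3.7,fy=3.7,interpolation=cv2.INTER_CUBIC))
E
```

```text
[0.57470669 0.21520595 0.12855484] [-0.80526267 -0.26688722 -1.22589744] 0.37634601714544863 39.97171154488569
```

View pics/s2.png

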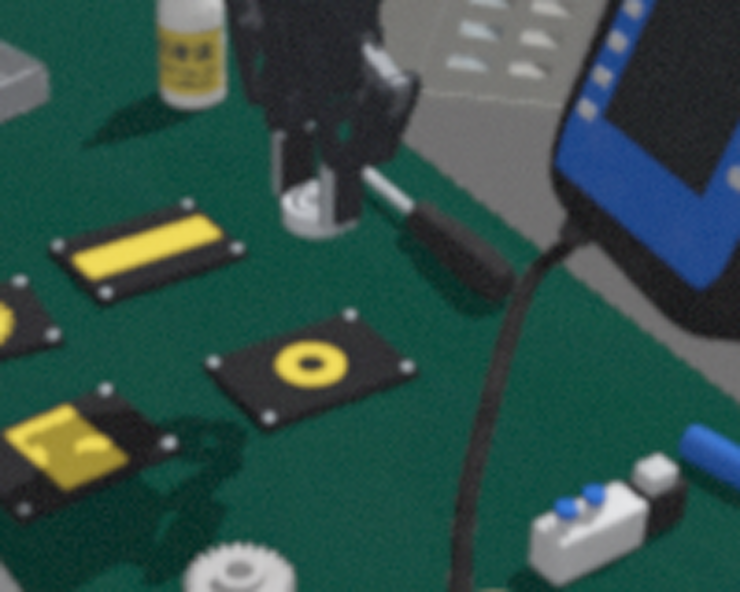

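The bearing is held level at crop (318,210), above its pad ring at (311,363). Lower it, release and back up.

Request:
{"name": "drive_tool", "arguments": {
  "increments": [
    {"claw": 0.03,"dx": 0,"dy": 0.002,"dz": 0.03,"wx": 0,"wy": 0,"wz": 0},
    {"claw": 0.03,"dx": 0,"dy": 0,"dz": 0.03,"wx": 0,"wy": 0,"wz": 0},
    {"claw": 0.03,"dx": 0,"dy": 0,"dz": 0.02,"wx": 0,"wy": 0,"wz": 0},
    {"claw": 0.03,"dx": 0,"dy": 0,"dz": 0.009,"wx": 0,"wy": 0,"wz": 0},
    {"claw": 0.03,"dx": 0,"dy": 0,"dz": 0.003,"wx": 0,"wy": 0,"wz": 0},
    {"claw": 0.03,"dx": 0,"dy": 0,"dz": 0,"wx": 0,"wy": 0,"wz": 0},
    {"claw": 0.03,"dx": 0,"dy": 0,"dz": 0,"wx": 0,"wy": 0,"wz": 0}
  ]
}}

```text
t: 6.7
eef_pos: [0.5749, 0.2198, 0.0372]
tool_rot: [0.001, 0.0, 1.0, 0.0]
contact_force: [-0.1, 0.3, -0.9]
gripper_width: 0.372
grasp_force: 40.0
```

Request:
{"name": "drive_tool", "arguments": {
  "increments": [
    {"claw": 0.03,"dx": 0.001,"dy": -0.002,"dz": 0.001,"wx": 0,"wy": 0,"wz": 0},
    {"claw": 0.03,"dx": 0,"dy": 0,"dz": 0.001,"wx": 0,"wy": 0,"wz": 0},
    {"claw": 0.03,"dx": 0,"dy": 0,"dz": 0,"wx": 0,"wy": 0,"wz": 0},
    {"claw": 0.06,"dx": 0,"dy": 0,"dz": 0,"wx": 0,"wy": 0,"wz": 0},
    {"claw": 0.06,"dx": 0,"dy": 0,"dz": 0,"wx": 0,"wy": 0,"wz": 0},
    {"claw": 0.06,"dx": 0,"dy": 0,"dz": 0,"wx": 0,"wy": 0,"wz": 0},
    {"claw": 0.06,"dx": 0,"dy": 0,"dz": -0.02,"wx": 0,"wy": 0,"wz": 0},
    {"claw": 0.06,"dx": 0,"dy": 0,"dz": -0.03,"wx": 0,"wy": 0,"wz": 0},
    {"claw": 0.075,"dx": 0,"dy": 0,"dz": -0.04,"wx": 0,"wy": 0,"wz": 0},
    {"claw": 0.075,"dx": 0.03,"dy": -0.03,"dz": 0,"wx": 0,"wy": 0,"wz": 0},
    {"claw": 0.075,"dx": 0.04,"dy": -0.04,"dz": 0,"wx": 0,"wy": 0,"wz": 0},
    {"claw": 0.075,"dx": 0.04,"dy": -0.04,"dz": 0,"wx": 0,"wy": 0,"wz": 0},
    {"claw": 0.075,"dx": 0.03,"dy": -0.02,"dz": 0,"wx": 0,"wy": 0,"wz": 0},
    {"claw": 0.075,"dx": 0,"dy": 0,"dz": 0,"wx": 0,"wy": 0,"wz": 0},
    {"claw": 0.075,"dx": 0,"dy": 0,"dz": 0,"wx": 0,"wy": 0,"wz": 0}
  ]
}}

```text
t: 8.57
eef_pos: [0.4345, 0.0884, 0.1254]
tool_rot: [0.001, 0.0, 1.0, 0.001]
contact_force: [0.6, -0.2, 0.2]
gripper_width: 0.88
grasp_force: 0.0
```

```bash
python3 - <<'E'
from h import *
p,d=read_camera("top"); o=get_obs(); print(o["eef_pos"])
cv2.imwrite("pics/t3.png",cv2.resize(p[150:310,170:370,::-1],None,fx=3.7,fy=3.7,interpolation=cv2.INTER_CUBIC))
E
```

```text
[0.43472306 0.08865658 0.12519452]
```

View pics/t3.png

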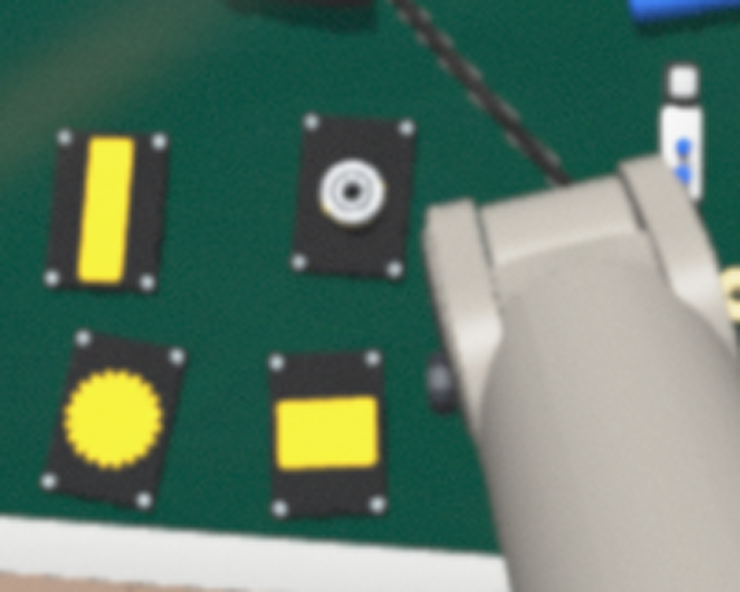

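The bearing sits at crop (352,193), within about 1 mm of the pad centre (353,195). Now the gear.

Request:
{"name": "drive_tool", "arguments": {
  "increments": [
    {"claw": 0.075,"dx": 0,"dy": -0.001,"dz": 0.03,"wx": 0,"wy": 0,"wz": 0},
    {"claw": 0.075,"dx": 0,"dy": 0,"dz": 0.03,"wx": 0,"wy": 0,"wz": 0},
    {"claw": 0.075,"dx": 0,"dy": 0,"dz": 0.02,"wx": 0,"wy": 0,"wz": 0},
    {"claw": 0.075,"dx": 0,"dy": 0,"dz": 0.01,"wx": 0,"wy": 0,"wz": 0},
    {"claw": 0.075,"dx": 0,"dy": 0,"dz": 0.005,"wx": 0,"wy": 0,"wz": 0},
    {"claw": 0.075,"dx": 0,"dy": 0,"dz": 0,"wx": 0,"wy": 0,"wz": 0},
    {"claw": 0.045,"dx": 0,"dy": 0,"dz": 0,"wx": 0,"wy": 0,"wz": 0},
    {"claw": 0.045,"dx": 0,"dy": 0,"dz": 0,"wx": 0,"wy": 0,"wz": 0},
    {"claw": 0.045,"dx": 0,"dy": 0,"dz": 0,"wx": 0,"wy": 0,"wz": 0},
    {"claw": 0.045,"dx": 0,"dy": 0,"dz": 0,"wx": 0,"wy": 0,"wz": 0},
    {"claw": 0.045,"dx": 0,"dy": 0,"dz": 0,"wx": 0,"wy": 0,"wz": 0}
  ],
  "newtons": 60
}}

```text
t: 10.0
eef_pos: [0.4337, 0.0869, 0.0305]
tool_rot: [0.001, 0.001, 1.0, 0.0]
contact_force: [-1.7, -0.4, 11.6]
gripper_width: 0.569
grasp_force: 59.8
```

Request:
{"name": "drive_tool", "arguments": {
  "increments": [
    {"claw": 0.045,"dx": 0,"dy": 0,"dz": -0.02,"wx": 0,"wy": 0,"wz": 0},
    {"claw": 0.045,"dx": 0,"dy": 0,"dz": -0.03,"wx": 0,"wy": 0,"wz": 0},
    {"claw": 0.045,"dx": 0,"dy": 0.02,"dz": -0.03,"wx": 0,"wy": 0,"wz": 0},
    {"claw": 0.045,"dx": 0,"dy": 0.04,"dz": 0,"wx": 0,"wy": 0,"wz": 0},
    {"claw": 0.045,"dx": 0,"dy": 0.05,"dz": 0,"wx": 0,"wy": 0,"wz": 0},
    {"claw": 0.045,"dx": 0,"dy": 0.05,"dz": 0,"wx": 0,"wy": 0,"wz": 0},
    {"claw": 0.045,"dx": 0,"dy": 0.05,"dz": 0,"wx": 0,"wy": 0,"wz": 0},
    {"claw": 0.045,"dx": 0,"dy": 0.04,"dz": 0,"wx": 0,"wy": 0,"wz": 0},
    {"claw": 0.045,"dx": -0.002,"dy": 0.024,"dz": 0,"wx": 0,"wy": 0,"wz": 0},
    {"claw": 0.045,"dx": 0,"dy": 0,"dz": 0,"wx": 0,"wy": 0,"wz": 0},
    {"claw": 0.045,"dx": 0,"dy": 0,"dz": 0.03,"wx": 0,"wy": 0,"wz": 0},
    {"claw": 0.045,"dx": 0,"dy": 0,"dz": 0.02,"wx": 0,"wy": 0,"wz": 0},
    {"claw": 0.045,"dx": 0,"dy": 0,"dz": 0.01,"wx": 0,"wy": 0,"wz": 0},
    {"claw": 0.045,"dx": 0,"dy": 0,"dz": 0,"wx": 0,"wy": 0,"wz": 0},
    {"claw": 0.045,"dx": 0,"dy": 0,"dz": 0,"wx": 0,"wy": 0,"wz": 0}
  ]
}}

```text
t: 11.88
eef_pos: [0.4359, 0.3607, 0.0501]
tool_rot: [0.0, 0.001, 1.0, 0.0]
contact_force: [-0.1, 0.8, -2.1]
gripper_width: 0.564
grasp_force: 63.0
```

Request:
{"name": "drive_tool", "arguments": {
  "increments": [
    {"claw": 0.045,"dx": 0,"dy": 0,"dz": 0.009,"wx": 0,"wy": 0,"wz": 0},
    {"claw": 0.045,"dx": 0,"dy": 0,"dz": 0.004,"wx": 0,"wy": 0,"wz": 0},
    {"claw": 0.045,"dx": 0,"dy": 0,"dz": 0,"wx": 0,"wy": 0,"wz": 0},
    {"claw": 0.045,"dx": 0,"dy": 0,"dz": 0,"wx": 0,"wy": 0,"wz": 0},
    {"claw": 0.075,"dx": 0,"dy": 0,"dz": 0,"wx": 0,"wy": 0,"wz": 0},
    {"claw": 0.075,"dx": 0,"dy": 0,"dz": 0,"wx": 0,"wy": 0,"wz": 0},
    {"claw": 0.075,"dx": 0,"dy": 0,"dz": 0,"wx": 0,"wy": 0,"wz": 0},
    {"claw": 0.075,"dx": 0,"dy": 0,"dz": -0.02,"wx": 0,"wy": 0,"wz": 0},
    {"claw": 0.075,"dx": 0,"dy": 0,"dz": -0.04,"wx": 0,"wy": 0,"wz": 0},
    {"claw": 0.06,"dx": 0,"dy": 0,"dz": -0.04,"wx": 0,"wy": 0,"wz": 0},
    {"claw": 0.05,"dx": -0.02,"dy": -0.04,"dz": 0,"wx": 0,"wy": 0,"wz": 0},
    {"claw": 0.05,"dx": -0.025,"dy": -0.05,"dz": 0,"wx": 0,"wy": 0,"wz": 0},
    {"claw": 0.05,"dx": -0.025,"dy": -0.05,"dz": 0,"wx": 0,"wy": 0,"wz": 0},
    {"claw": 0.05,"dx": -0.025,"dy": -0.05,"dz": 0,"wx": 0,"wy": 0,"wz": 0},
    {"claw": 0.05,"dx": -0.025,"dy": -0.05,"dz": 0,"wx": 0,"wy": 0,"wz": 0},
    {"claw": 0.05,"dx": -0.025,"dy": -0.05,"dz": 0,"wx": 0,"wy": 0,"wz": 0},
    {"claw": 0.05,"dx": -0.02,"dy": -0.04,"dz": 0,"wx": 0,"wy": 0,"wz": 0},
    {"claw": 0.05,"dx": -0.005,"dy": -0.016,"dz": 0,"wx": 0,"wy": 0,"wz": 0},
    {"claw": 0.05,"dx": 0,"dy": 0,"dz": 0,"wx": 0,"wy": 0,"wz": 0},
    {"claw": 0.05,"dx": 0,"dy": 0,"dz": 0,"wx": 0,"wy": 0,"wz": 0}
  ]
}}

```text
t: 14.38
eef_pos: [0.6045, 0.0168, 0.136]
tool_rot: [-0.0, -0.001, 1.0, 0.001]
contact_force: [0.1, 0.0, -0.9]
gripper_width: 0.587
grasp_force: 0.0
```

```bash
python3 - <<'E'
from h import *
p,d=read_camera("top"); o=get_obs(); print(o["eef_pos"])
a=p[150:310,170:370,::-1]; q,_=read_camera("side"); b=q[160:320,280:480,::-1]
cv2.imwrite("pics/t4.png",cv2.resize(np.hstack([a,b]),None,fx=2,fy=2,interpolation=cv2.INTER_CUBIC))
E
```

```text
[0.604514   0.01696081 0.13612642]
```

View pics/t4.png

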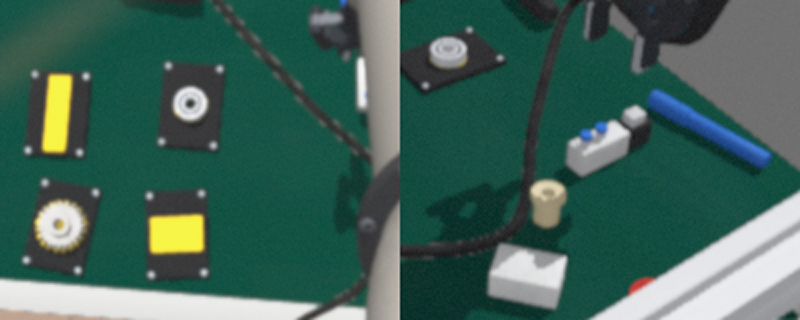

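The gear sits at (59,225) and the bearing at (190,103), both centred on their pads. Now grasp the valve.

Request:
{"name": "drive_tool", "arguments": {
  "increments": [
    {"claw": 0.05,"dx": -0.001,"dy": -0.003,"dz": 0.03,"wx": 0,"wy": 0,"wz": 0},
    {"claw": 0.05,"dx": 0,"dy": 0,"dz": 0.03,"wx": 0,"wy": 0,"wz": 0},
    {"claw": 0.05,"dx": 0,"dy": 0,"dz": 0.025,"wx": 0,"wy": 0,"wz": 0},
    {"claw": 0.05,"dx": 0,"dy": 0,"dz": 0.015,"wx": 0,"wy": 0,"wz": 0},
    {"claw": 0.05,"dx": 0,"dy": 0,"dz": 0,"wx": 0,"wy": 0,"wz": 0},
    {"claw": 0.015,"dx": 0,"dy": 0,"dz": 0,"wx": 0,"wy": 0,"wz": 0},
    {"claw": 0.015,"dx": 0,"dy": 0,"dz": 0,"wx": 0,"wy": 0,"wz": 0},
    {"claw": 0.015,"dx": 0,"dy": 0,"dz": 0,"wx": 0,"wy": 0,"wz": 0},
    {"claw": 0.015,"dx": 0,"dy": 0,"dz": 0,"wx": 0,"wy": 0,"wz": 0},
    {"claw": 0.015,"dx": 0,"dy": 0,"dz": 0,"wx": 0,"wy": 0,"wz": 0}
  ]
}}

```text
t: 15.72
eef_pos: [0.607, 0.0118, 0.0377]
tool_rot: [0.001, 0.0, 1.0, 0.0]
contact_force: [-0.2, 1.1, 7.0]
gripper_width: 0.243
grasp_force: 60.3
```

Request:
{"name": "drive_tool", "arguments": {
  "increments": [
    {"claw": 0.015,"dx": 0,"dy": 0,"dz": -0.02,"wx": 0,"wy": 0,"wz": 0},
    {"claw": 0.015,"dx": 0,"dy": 0,"dz": -0.03,"wx": 0,"wy": 0,"wz": 0},
    {"claw": 0.015,"dx": 0,"dy": 0.02,"dz": -0.03,"wx": 0,"wy": 0,"wz": 0},
    {"claw": 0.015,"dx": 0.005,"dy": 0.04,"dz": 0,"wx": 0,"wy": 0,"wz": 0},
    {"claw": 0.015,"dx": 0.006,"dy": 0.05,"dz": 0,"wx": 0,"wy": 0,"wz": 0},
    {"claw": 0.015,"dx": 0.006,"dy": 0.05,"dz": 0,"wx": 0,"wy": 0,"wz": 0},
    {"claw": 0.015,"dx": 0.006,"dy": 0.05,"dz": 0,"wx": 0,"wy": 0,"wz": 0},
    {"claw": 0.015,"dx": 0.006,"dy": 0.05,"dz": 0,"wx": 0,"wy": 0,"wz": 0},
    {"claw": 0.015,"dx": 0.006,"dy": 0.05,"dz": 0,"wx": 0,"wy": 0,"wz": 0},
    {"claw": 0.015,"dx": 0.005,"dy": 0.035,"dz": 0,"wx": 0,"wy": 0,"wz": 0},
    {"claw": 0.015,"dx": 0.001,"dy": 0.012,"dz": 0,"wx": 0,"wy": 0,"wz": 3.4},
    {"claw": 0.015,"dx": 0,"dy": 0,"dz": 0,"wx": 0,"wy": 0,"wz": 0},
    {"claw": 0.015,"dx": 0,"dy": 0,"dz": 0.03,"wx": 0,"wy": 0,"wz": 0},
    {"claw": 0.015,"dx": 0,"dy": 0,"dz": 0.02,"wx": 0,"wy": 0,"wz": 0},
    {"claw": 0.015,"dx": 0,"dy": 0,"dz": 0.01,"wx": 0,"wy": 0,"wz": 0},
    {"claw": 0.015,"dx": 0,"dy": 0,"dz": 0,"wx": 0,"wy": 0,"wz": 0},
    {"claw": 0.015,"dx": 0,"dy": 0,"dz": 0,"wx": 0,"wy": 0,"wz": 0}
  ]
}}

```text
t: 17.85
eef_pos: [0.566, 0.3687, 0.0571]
tool_rot: [0.0, 0.03, 1.0, 0.0]
contact_force: [-0.5, -0.2, -1.9]
gripper_width: 0.241
grasp_force: 59.4
```

```bash
python3 - <<'E'
from h import *
q,_=read_camera("side"); 
cv2.imwrite("pics/s5.png",cv2.resize(q[90:250,160:360,::-1],None,fx=3.7,fy=3.7,interpolation=cv2.INTER_CUBIC))
E
```

```text
(no output)
```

View pics/s5.png

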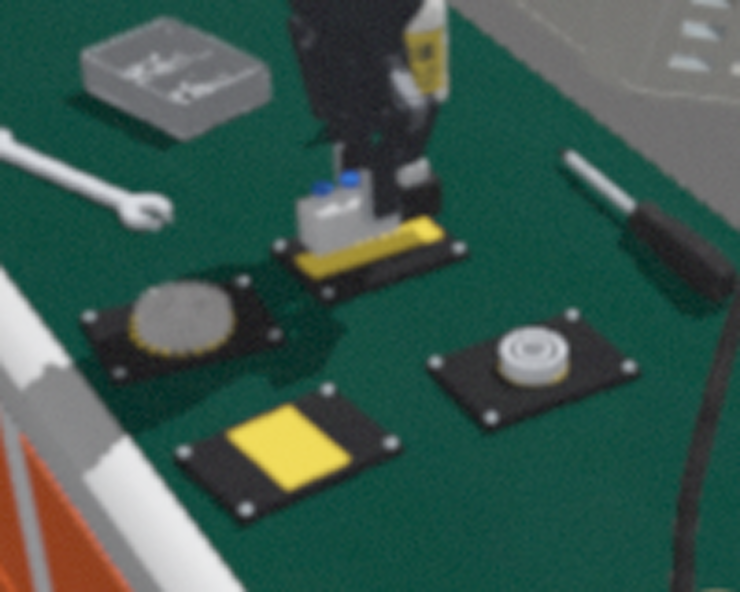

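The valve hangs level over its bar at crop (345,230). Lower it, release, then go over the block.

Request:
{"name": "drive_tool", "arguments": {
  "increments": [
    {"claw": 0.015,"dx": 0,"dy": 0,"dz": 0.01,"wx": 0,"wy": 0,"wz": 0},
    {"claw": 0.015,"dx": 0,"dy": 0,"dz": 0.004,"wx": 0,"wy": 0,"wz": 0},
    {"claw": 0.015,"dx": 0,"dy": 0,"dz": 0,"wx": 0,"wy": 0,"wz": 0},
    {"claw": 0.015,"dx": 0,"dy": 0,"dz": 0,"wx": 0,"wy": 0,"wz": 0},
    {"claw": 0.045,"dx": 0,"dy": 0,"dz": 0,"wx": 0,"wy": 0,"wz": 0},
    {"claw": 0.045,"dx": 0,"dy": 0,"dz": 0,"wx": 0,"wy": 0,"wz": 0},
    {"claw": 0.045,"dx": 0,"dy": 0,"dz": 0,"wx": 0,"wy": 0,"wz": 0},
    {"claw": 0.045,"dx": 0,"dy": 0,"dz": -0.02,"wx": 0,"wy": 0,"wz": 0},
    {"claw": 0.045,"dx": 0,"dy": 0,"dz": -0.04,"wx": 0,"wy": 0,"wz": 0},
    {"claw": 0.055,"dx": 0,"dy": 0,"dz": -0.04,"wx": 0,"wy": 0,"wz": -3.4},
    {"claw": 0.055,"dx": 0.012,"dy": -0.03,"dz": 0,"wx": 0,"wy": 0,"wz": 0},
    {"claw": 0.055,"dx": 0.015,"dy": -0.05,"dz": 0,"wx": 0,"wy": 0,"wz": 0},
    {"claw": 0.055,"dx": 0.015,"dy": -0.05,"dz": 0,"wx": 0,"wy": 0,"wz": 0},
    {"claw": 0.055,"dx": 0.015,"dy": -0.05,"dz": 0,"wx": 0,"wy": 0,"wz": 0},
    {"claw": 0.055,"dx": 0.015,"dy": -0.05,"dz": 0,"wx": 0,"wy": 0,"wz": 0},
    {"claw": 0.055,"dx": 0.015,"dy": -0.05,"dz": 0,"wx": 0,"wy": 0,"wz": 0},
    {"claw": 0.055,"dx": 0.015,"dy": -0.05,"dz": 0,"wx": 0,"wy": 0,"wz": 0},
    {"claw": 0.055,"dx": 0.013,"dy": -0.05,"dz": 0,"wx": 0,"wy": 0,"wz": 0},
    {"claw": 0.055,"dx": 0.01,"dy": -0.04,"dz": 0,"wx": 0,"wy": 0,"wz": 0},
    {"claw": 0.055,"dx": 0,"dy": -0.016,"dz": 0,"wx": 0,"wy": 0,"wz": 0}
  ]
}}

```text
t: 20.4
eef_pos: [0.4394, -0.07, 0.1436]
tool_rot: [0.001, 0.003, 1.0, 0.0]
contact_force: [0.9, -0.6, 0.2]
gripper_width: 0.644
grasp_force: 0.0
```

Request:
{"name": "drive_tool", "arguments": {
  "increments": [
    {"claw": 0.055,"dx": 0,"dy": 0,"dz": 0,"wx": 0,"wy": 0,"wz": 9},
    {"claw": 0.055,"dx": 0,"dy": 0,"dz": 0,"wx": 0,"wy": 0,"wz": 9},
    {"claw": 0.055,"dx": 0,"dy": 0,"dz": 0,"wx": 0,"wy": 0,"wz": 9},
    {"claw": 0.055,"dx": 0,"dy": 0,"dz": 0,"wx": 0,"wy": 0,"wz": 9},
    {"claw": 0.055,"dx": 0,"dy": 0,"dz": 0,"wx": 0,"wy": 0,"wz": 9},
    {"claw": 0.055,"dx": 0,"dy": 0,"dz": 0,"wx": 0,"wy": 0,"wz": 7},
    {"claw": 0.055,"dx": 0,"dy": 0,"dz": 0,"wx": 0,"wy": 0,"wz": 0},
    {"claw": 0.055,"dx": 0,"dy": 0,"dz": 0,"wx": 0,"wy": 0,"wz": 0}
  ]
}}

```text
t: 21.4
eef_pos: [0.4403, -0.0673, 0.1428]
tool_rot: [0.0, 0.438, 0.899, 0.0]
contact_force: [0.5, 0.4, -0.6]
gripper_width: 0.641
grasp_force: 0.0
```

```bash
python3 - <<'E'
from h import *
o=get_obs(); print(o["eef_pos"],o["tool_rot"],o["q"])
a,_=read_camera("top");q,_=read_camera("side"); a=a[150:310,170:370,::-1]; b=q[200:360,260:460,::-1]
cv2.imwrite("pics/s6.png",cv2.resize(np.hstack([a,b]),None,fx=2,fy=2,interpolation=cv2.INTER_CUBIC))
w,x,y,z=o["tool_rot"]
from scipy.spatial.transform import Rotation as R
M=R.from_quat([x,y,z,w]).as_matrix(); print("closing deg",np.degrees(np.arctan2(M[1,1],M[0,1])),"tool delta",M.T@(np.array([.4411,-.0671,.035])-o["eef_pos"]))
E
```

```text
[ 0.44030413 -0.06726669  0.1428234 ] [3.21151470e-04 4.37723331e-01 8.99109570e-01 4.04578613e-04] [-0.45714094  0.29231656  0.55111099  2.21942197 -0.24174566  0.68470074
  0.92807519]
closing deg 38.082577673425064 tool delta [-0.00033561  0.0006205   0.10782416]
```

View pics/s6.png

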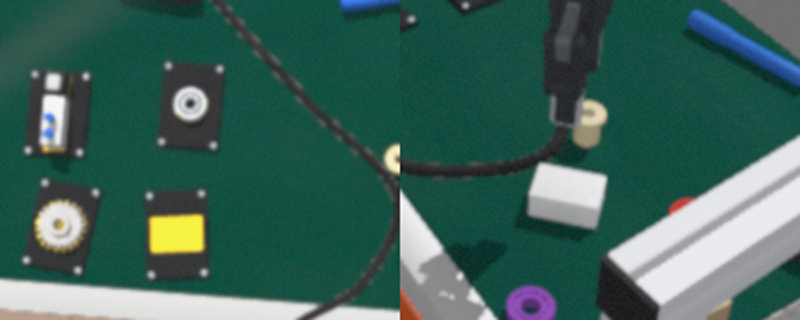

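The block (crop (568,195)) is under the gripper. The valve at (54,110) may be slightly turned, so I'll check it afterwards. Grasp the block.

Request:
{"name": "drive_tool", "arguments": {
  "increments": [
    {"claw": 0.055,"dx": 0,"dy": 0,"dz": 0.03,"wx": 0,"wy": 0,"wz": 0},
    {"claw": 0.055,"dx": 0,"dy": 0,"dz": 0.03,"wx": 0,"wy": 0,"wz": 0},
    {"claw": 0.055,"dx": 0,"dy": 0,"dz": 0.025,"wx": 0,"wy": 0,"wz": 0},
    {"claw": 0.055,"dx": 0,"dy": 0,"dz": 0.015,"wx": 0,"wy": 0,"wz": 0},
    {"claw": 0.055,"dx": 0,"dy": 0,"dz": 0.006,"wx": 0,"wy": 0,"wz": 0},
    {"claw": 0.055,"dx": 0,"dy": 0,"dz": 0,"wx": 0,"wy": 0,"wz": 0},
    {"claw": 0.028,"dx": 0,"dy": 0,"dz": 0,"wx": 0,"wy": 0,"wz": 0},
    {"claw": 0.028,"dx": 0,"dy": 0,"dz": 0,"wx": 0,"wy": 0,"wz": 0},
    {"claw": 0.028,"dx": 0,"dy": 0,"dz": 0,"wx": 0,"wy": 0,"wz": 0},
    {"claw": 0.028,"dx": 0,"dy": 0,"dz": 0,"wx": 0,"wy": 0,"wz": 0},
    {"claw": 0.028,"dx": 0,"dy": 0,"dz": 0,"wx": 0,"wy": 0,"wz": 0}
  ],
  "newtons": 40
}}

```text
t: 22.88
eef_pos: [0.4406, -0.0673, 0.0372]
tool_rot: [0.001, 0.439, 0.899, 0.0]
contact_force: [-1.9, 0.1, 6.8]
gripper_width: 0.405
grasp_force: 40.3
```

Request:
{"name": "drive_tool", "arguments": {
  "increments": [
    {"claw": 0.028,"dx": 0,"dy": 0,"dz": -0.02,"wx": 0,"wy": 0,"wz": 0},
    {"claw": 0.028,"dx": 0,"dy": 0,"dz": -0.03,"wx": 0,"wy": 0,"wz": 0},
    {"claw": 0.028,"dx": 0,"dy": 0,"dz": -0.03,"wx": 0,"wy": 0,"wz": 0},
    {"claw": 0.028,"dx": 0,"dy": 0,"dz": 0,"wx": 0,"wy": 0,"wz": 9},
    {"claw": 0.028,"dx": 0,"dy": 0,"dz": 0,"wx": 0,"wy": 0,"wz": 9},
    {"claw": 0.028,"dx": 0,"dy": 0,"dz": 0,"wx": 0,"wy": 0,"wz": 9},
    {"claw": 0.028,"dx": 0,"dy": 0,"dz": 0,"wx": 0,"wy": 0,"wz": 9},
    {"claw": 0.028,"dx": 0,"dy": 0,"dz": 0,"wx": 0,"wy": 0,"wz": 1.4},
    {"claw": 0.028,"dx": 0.03,"dy": -0.002,"dz": 0,"wx": 0,"wy": 0,"wz": 0},
    {"claw": 0.028,"dx": 0.05,"dy": -0.002,"dz": 0,"wx": 0,"wy": 0,"wz": 0},
    {"claw": 0.028,"dx": 0.05,"dy": -0.002,"dz": 0,"wx": 0,"wy": 0,"wz": 0},
    {"claw": 0.028,"dx": 0.05,"dy": -0.002,"dz": 0,"wx": 0,"wy": 0,"wz": 0},
    {"claw": 0.028,"dx": 0.05,"dy": -0.002,"dz": 0,"wx": 0,"wy": 0,"wz": 0},
    {"claw": 0.028,"dx": 0.04,"dy": -0.001,"dz": 0,"wx": 0,"wy": 0,"wz": 0},
    {"claw": 0.028,"dx": 0.028,"dy": 0,"dz": 0,"wx": 0,"wy": 0,"wz": 0},
    {"claw": 0.028,"dx": 0,"dy": 0,"dz": 0.03,"wx": 0,"wy": 0,"wz": 0},
    {"claw": 0.028,"dx": 0,"dy": 0,"dz": 0.02,"wx": 0,"wy": 0,"wz": 0},
    {"claw": 0.028,"dx": 0,"dy": 0,"dz": 0.01,"wx": 0,"wy": 0,"wz": 0},
    {"claw": 0.028,"dx": 0,"dy": 0,"dz": 0,"wx": 0,"wy": 0,"wz": 0},
    {"claw": 0.028,"dx": 0,"dy": 0,"dz": 0,"wx": 0,"wy": 0,"wz": 0}
  ]
}}

```text
t: 25.38
eef_pos: [0.4267, 0.2307, 0.057]
tool_rot: [0.0, 0.704, 0.711, 0.001]
contact_force: [-0.4, -0.5, -0.6]
gripper_width: 0.408
grasp_force: 40.5
```

Request:
{"name": "drive_tool", "arguments": {
  "increments": [
    {"claw": 0.028,"dx": 0,"dy": 0,"dz": 0.01,"wx": 0,"wy": 0,"wz": 0},
    {"claw": 0.028,"dx": 0,"dy": 0,"dz": 0.004,"wx": 0,"wy": 0,"wz": 0},
    {"claw": 0.028,"dx": 0,"dy": 0,"dz": 0,"wx": 0,"wy": 0,"wz": 0},
    {"claw": 0.028,"dx": 0,"dy": 0,"dz": 0,"wx": 0,"wy": 0,"wz": 0},
    {"claw": 0.055,"dx": 0,"dy": 0,"dz": 0,"wx": 0,"wy": 0,"wz": 0},
    {"claw": 0.055,"dx": 0,"dy": 0,"dz": 0,"wx": 0,"wy": 0,"wz": 0},
    {"claw": 0.055,"dx": 0,"dy": 0,"dz": 0,"wx": 0,"wy": 0,"wz": 0},
    {"claw": 0.055,"dx": 0,"dy": 0,"dz": -0.02,"wx": 0,"wy": 0,"wz": 0},
    {"claw": 0.055,"dx": 0,"dy": 0,"dz": -0.04,"wx": 0,"wy": 0,"wz": 0},
    {"claw": 0.055,"dx": 0,"dy": 0,"dz": -0.04,"wx": 0,"wy": 0,"wz": 0},
    {"claw": 0.055,"dx": -0.03,"dy": 0.01,"dz": 0,"wx": 0,"wy": 0,"wz": 0},
    {"claw": 0.055,"dx": -0.05,"dy": 0.01,"dz": 0,"wx": 0,"wy": 0,"wz": 0},
    {"claw": 0.055,"dx": -0.05,"dy": 0,"dz": 0,"wx": 0,"wy": 0,"wz": 0},
    {"claw": 0.055,"dx": -0.05,"dy": 0,"dz": 0,"wx": 0,"wy": 0,"wz": 0},
    {"claw": 0.055,"dx": -0.03,"dy": 0,"dz": 0,"wx": 0,"wy": 0,"wz": 0},
    {"claw": 0.055,"dx": 0,"dy": 0,"dz": 0,"wx": 0,"wy": 0,"wz": 0}
  ]
}}

```text
t: 27.38
eef_pos: [0.4479, 0.0183, 0.1424]
tool_rot: [0.0, 0.705, 0.709, -0.0]
contact_force: [0.3, 0.7, 0.0]
gripper_width: 0.641
grasp_force: 0.0
```

```bash
python3 - <<'E'
from h import *
p,d=read_camera("top"); p=p[:,:,::-1].copy(); q,_=read_camera("side")
b=cv2.resize(p[170:300,170:290],None,fx=3.3,fy=3.3,interpolation=cv2.INTER_CUBIC); c=cv2.resize(q[120:250,170:340,::-1],None,fx=2.3,fy=3.3,interpolation=cv2.INTER_CUBIC)
cv2.imwrite("pics/t7.png",np.hstack([b,c]))
hsv=cv2.cvtColor(p,cv2.COLOR_BGR2HSV);H,S,V=[hsv[...,i].astype(int) for i in range(3)]
lig=(S<60)&(V>120)
for k,bx,z in (("gear",(187,245,218,280),.018),("block",(243,250,278,285),.030),("bearing",(253,190,277,215),.017),("valve",(188,180,212,228),.032)):
    m=lig|((H>95)&(H<125)&(S>100)&(V>60)) if k=="valve" else lig
    for cc in blobs(m,bx,20)[:2]: print(k,*rect("top",cc,z),cv2.contourArea(cc))
P=depthpts("top",d,[(u,v) for u in range(186,214) for v in range(178,232)])
for lo,hi in((.025,.036),(.037,.05)):
    Q=P[(P[:,2]>lo)&(P[:,2]<hi)]; print(len(Q),np.round(Q.min(0),3),np.round(Q.max(0),3),np.round(np.median(Q,0),3),cv2.minAreaRect((Q[:,:2]*1000).astype(np.float32)))
E
```

```text
gear [437.4 358.3  52.   51.1] 31.1 390.0
block [425.2 229.2  59.6  39.5] 89.5 475.5
bearing [572.4 216.4  39.3  38.4] 44.2 224.0
valve [551.2 366.5  59.2  28.3] -3.9 293.5
valve [595.5 368.   20.7  18. ] -0.6 57.0
275 [0.524 0.355 0.025] [0.609 0.38  0.036] [0.565 0.365 0.03 ] ((566.9312133789062, 367.1656799316406), (23.230941772460938, 85.65635681152344), 87.08036041259766)
97 [0.531 0.359 0.037] [0.602 0.375 0.047] [0.586 0.367 0.041] ((566.073486328125, 366.7649230957031), (13.792503356933594, 70.54652404785156), 87.61669158935547)
```

View pics/t7.png

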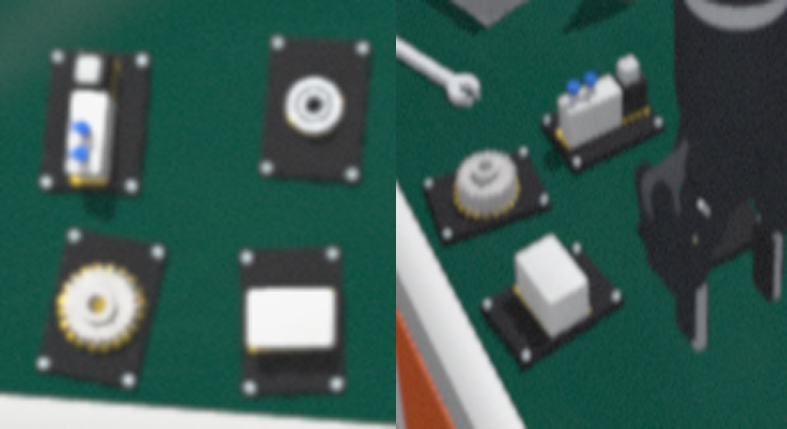

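All four parts lie flat on their silhouettes, each within about 3 mm of centre, with the valve and block aligned to about 1°. The arm is clear. Hand in.

```bash
python3 -c "from station import *; print(hand_in())"
```

```text
the job is handed in; nothing more can be done
None
```

The gear, valve, block and bearing are each on their own pad, centred within about 3 mm and aligned; the arm went nowhere near the tape and kept clear of the bush, though I did not re-measure either; the job was handed in at about 27 s and returned no verdict.

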